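# Shut and lock the insulated meal box

### The job

Get the meal box ready for the ward: push its open lid down until it is fully shut, then push the red locking lever on the lid over its dead point so that it snaps across to the other side and stays locked. Only push, do not raise the lid any further, and leave the flask, the mug and the tub standing where they are.

Things in the scene. Friction and masses are not known exactly. Their poses are not given: they have to be found in the camera images.
- food_box: Heavy blue insulated box that does not move, 300 (its x) x 340 (its y) x 140 mm high, origin at the centre of its underside on the counter; its x axis points from the front to the hinge side at the back. The keeper, two steel posts with a bridge, stands 25 mm out from the middle of its front, up to 171 mm above the counter.
- lid (a joint): Opening angle of the light grey lid, rad: 0 = fully shut, starts 0.3 to 0.55 open, growing upwards. Hinge line along the box's y, at box x = +150 mm, height 140 mm; lid 300 x 340 x 30 mm, its top 170 mm above the counter when shut. Stiff hinge: it stays at whatever angle it is left; pushing it down takes about 2 to 6 N near the front edge.
- lid_pad (a point): Black rubber press pad, a 48 mm disc on the lid's top near the front corner on the box's -y side; the point is the centre of its upper face, 262 mm from the hinge line, 110 mm to the -y side of the middle. With the lid shut: box (-112, -110) mm, 171.5 mm above the counter. Its z axis is the lid's normal.
- lever (a joint): Angle of the red locking lever, rad: 0 = open, leaning 35 deg from the lid's normal to the box's +y side; turns about the lid's x, along the normal at 0.61, dead point 1.0, locked at its stop 2.1, almost flat to the -y side. Let go before 1.0 it springs back to 0, past 1.0 it snaps on to 2.1. About 4 to 7 N sideways, 65 mm above the pivot. It drives a brass bolt into the keeper.
- lever_knob (a point): Centre of the red ball, 28 mm across, at the end of the lever, 110 mm from its pivot; the lever's bar is 20 mm wide (lid x) and 12 mm thick (swing direction).
- lever_pivot (a point): Pivot of the lever on the lid's middle line, between two steel cheeks that reach 13 mm higher: 170 mm from the hinge line, 25 mm above the lid's top; with the lid shut at box (-20, 0) mm, 195 mm above the counter. A black rest for the lever, 20 mm high, is on the lid 70 mm to the -y side of it.
- flask: Bystander: upright steel flask with black cap, 84 mm diameter, 200 mm high, loose beside the box on its -y side; origin at the centre of its underside.
- mug: Bystander: white mug, 80 mm diameter, 90 mm high, loose beside the box on its +y side; origin at the centre of its underside.
- tub: Bystander: small open white plastic tub, 80 x 110 x 60 mm, loose beside the box on its +y side; origin at the centre of its underside.

How it is judged:
By the outcome, as a careful person would: the job done as asked, in the order asked, and still so for the second after the job is handed in, with the robot touching nothing.
It also fails if it takes over 51 s, if anything falls off the work surface, if the arm or the gripper's body presses on something with over 40 N, if the wrist force passes 120 N, or if a joint passes its speed limit or range.

### The arm

A 6-joint arm with a two-finger parallel gripper is mounted at the origin on the work surface. World frame = base frame: x ahead of the robot, y to its left, z up, the work surface at z = 0. Lengths are in mm, angles in rad, forces in N, time in s.
With the tool pointing down it reaches from about 350 to 975 mm from the base axis. Payload 7.1 kg.
Tool frame: the origin (TCP) lies midway between the tips of the shut fingers; the grasp point (between the pads) lies 19 mm behind it (ctrl.hold_point_z is the distance from the TCP to the grasp point, in mm); z points along the fingers, y is the direction in which the jaws open and shut (so a half turn about z gives the same grasp; the last joint's range is limited). The gripper opens to 88 mm and grips with 3 to 60 N. Pads are 20 mm wide; open, the fingers measure 115 mm over their backs; the gripper's body (75 mm by 178 mm) begins 61 mm behind the grasp point.
Start: joints at [-1.239, 0.423, 1.63, -0, 1.089, -0.019], TCP at [214.797, -586.913, 222.675] pointing down, gripper open.
Joint ranges: [-3, 3], [-0.9, 2.11], [0.09, 2.58], [-1.31, 4.45], [0.11, 2.69], [-2.54, 2.54]. Speed limits (rad/s): [2.39, 2.39, 3.01, 3.14, 3.14, 3.14].

### API

Orientations are given as a rotation vector (axis times angle).
In Python, from workcell import ctrl, eyes gives the robot as it stands.
- The arm moves only by the tool move_arm, never from a script. Its argument "deltas" is a list of rows, each a list of 6 numbers: the shift along the tool's x, y, z in mm, then the turn, a rotation vector about the tool's x, y, z in rad. A call has 1 to 5 rows; each row shifts and turns the pose as measured when the row begins, along the tool's axes as they then stand; what a row does not reach is not made up. A row lasts 1/12 s, in which the tool goes at most 41.7 mm and 7.16 degrees, less where a joint would pass 70% of its speed; a pose out of reach is approached as far as the arm can. A call is refused whole if a number of a shift passes 41.7 or a number of a turn 0.125, either way. A call with a gripper value outside its range is refused whole. "hand" is the closure, from -1 (fully open) to 1 (shut), set as the call begins (left out, the last holds). The fingers move at their own pace and stop on an object; the grip force is fixed at half the most. Time passes only in rows, so rows that do not move let the fingers close. It gives the time, the measured TCP pose, the force and the opening at its end, in the units of the state.
- ctrl.get_obs(): the state, without advancing time (a new reading comes with each control period).
- eyes.get_image(name): name is "scene" or "top"; returns a dict with "frame" (400x640x3 uint8, red, green, blue), "range_z" (400x640 float32, mm along the optical axis (not along the pixel's ray), 0 where there is no reading), "fx", "fy", "cx", "cy" (pixels), "cam_to_world" (4x4, takes a point from camera to world coordinates). Camera axes: x right, y down, z forward; pixel columns grow to the right and rows downward; lengths in mm; the calibration is good to about 2 mm. A picture is of the moment at which its call begins.
- ctrl.close_job(): hands the job in, once; it reports no verdict.
The state is a dict: "t": time; "qpos": joint angles; "qvel": joint speeds; "joint_torque": joint torques, N m; "ee_pos": TCP position; "orientation": TCP orientation; "ft_force": force on the tool from outside, world axes, zero at the start; "moment": the same for the moment, N m; "width": finger opening in mm.
Only numpy, scipy, OpenCV 4.12 (cv2) and the standard library are available. Lean on these libraries where they do the work, as an engineer would, in place of code of your own. Each camera call takes 0.05 s, during which the arm holds its last target.

## Working session

There is one attempt and no reset: what is moved stays moved. The work goes in short steps, Python scripts to look and compute and a tool call to move; the robot and the scene stay as the last step left them, time stands still between calls to the robot, and variables do not carry over. Pictures are saved under pics/ and viewed, and the job is handed in when it is done.

Besides the shell and the picture viewer there is one more tool, called after "Emit:" as name(argument=value, ...), one argument or row to a line, values as JSON. move_arm: Moves the arm, as the interface text tells. Its arguments: {"type":"object","properties":{"deltas":{"type":"array"},"hand":{"type":"number"}},"required":["deltas"]}

```bash
ls; mkdir -p pics
python3 - <<'E'
from workcell import ctrl, eyes
import cv2,numpy as np
for n in("scene","top"):
    d=eyes.get_image(n); cv2.imwrite(f"pics/{n}0.png",d["frame"][:,:,::-1]); np.savez(f"{n}0.npz",**d)
    print(n,d["fx"],d["cx"],d["cy"],np.round(d["cam_to_world"],3).tolist())
print(ctrl.get_obs())
E
```

```text
pics
scene 393.51469683259205 317.643445632168 195.57160074036025 [[0.562, -0.792, 0.238, 300.467], [-0.827, -0.54, 0.154, -131.594], [0.007, -0.284, -0.959, 1285.516], [0.0, 0.0, 0.0, 1.0]]
top 437.69507594891 317.22828949361417 192.44690462920872 [[0.01, -0.996, 0.093, 473.981], [-1.0, -0.011, -0.013, 59.118], [0.014, -0.092, -0.996, 1273.748], [0.0, 0.0, 0.0, 1.0]]
{'t': 0.1, 'qpos': array([-1.23897608e+00,  4.23766503e-01,  1.63058319e+00, -3.22220017e-06,
        1.08858227e+00, -1.90257418e-02]), 'qvel': array([-0.00031783, -0.00328331, -0.00270006, -0.00092248, -0.00082081,
        0.00187866]), 'joint_torque': array([ 1.13833044e-03, -5.45612669e+01, -2.74324161e+01,  6.45510620e-02,
        1.87582523e-02, -1.75377033e-05]), 'ee_pos': array([ 214.65860253, -586.46674639,  221.99006008]), 'orientation': array([-3.09207536e+00, -5.48056879e-01,  3.31976205e-04]), 'ft_force': array([ 0.22377527, -0.2977817 , -0.63824081]), 'moment': array([-0.01441551, -0.0063345 ,  0.0045597 ]), 'width': 87.68198134181316}
```

View pics/scene0.png

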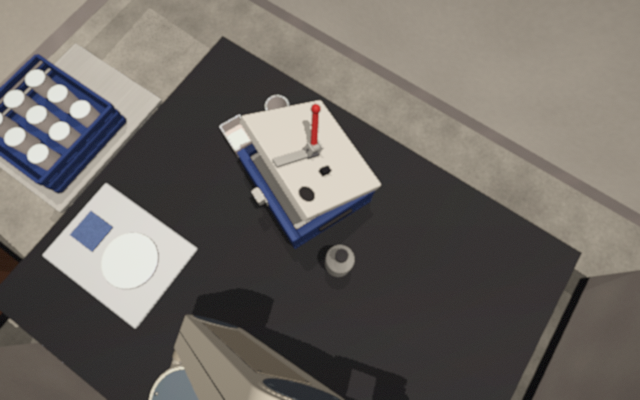

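View pics/top0.png

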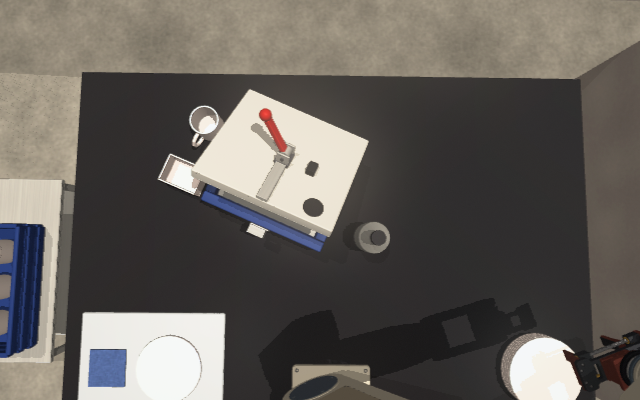

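The top view has the pad at about (313,207), the knob at (265,115), the lever's pivot near (285,153), the flask's cap at (376,238), the mug at (204,120), the tub at (180,173) and the keeper at (257,230). I'll measure these in world coordinates next.

```bash
cat > h.py <<'E'
import numpy as np,cv2
def cloud(d):
    z=d["range_z"]; v,u=np.mgrid[:400,:640]
    P=np.stack([(u-d["cx"])/d["fx"]*z,(v-d["cy"])/d["fy"]*z,z,np.ones_like(z)],-1)
    return (P@np.asarray(d["cam_to_world"]).T)[...,:3]
E
python3 - <<'E'
from h import *
np.set_printoptions(precision=1,suppress=True)
for n,roi,pk in(("top",(185,85,375,245),dict(pad=(313,207),knob=(265,115),piv=(285,153),flask=(376,238),keeper=(257,230),tub=(180,173),mug=(204,120),rest=(312,168))),("scene",(235,95,385,235),dict(pad=(307,194),knob=(316,109),flask=(341,256),keeper=(258,196)))):
    d=np.load(n+"0.npz"); C=cloud(d); f=d["frame"].astype(int)
    for k,(u,v) in pk.items(): print(n,k,np.median(C[v-1:v+2,u-1:u+2].reshape(-1,3),0))
    m=np.zeros((400,640),bool); a,b,c,e=roi; m[b:e,a:c]=1
    red=m&(f[...,0]>120)&(f[...,1]<70); 
    lid=m&(f.min(-1)>150)&(C[...,2]>140)
    L=C[lid]
    for _ in range(4):
        c0=L.mean(0); nn=np.linalg.svd(L-c0,full_matrices=False)[2][2]; nn*=np.sign(nn[2])
        L=C[lid]; L=L[abs((L-c0)@nn)<5]
    print(n,"normal",np.round(nn,4),"tilt",np.arccos(nn[2]),"c0",c0,len(L))
    # corners
    mask=np.zeros((400,640),np.uint8); mm=m&(abs((C-c0)@nn)<6)&(C[...,2]>140); mask[mm]=255
    mask=cv2.morphologyEx(mask,cv2.MORPH_CLOSE,np.ones((15,15)))
    cs=max(cv2.findContours(mask,0,2)[0],key=cv2.contourArea); q=cv2.boxPoints(cv2.minAreaRect(cs)); q=cv2.approxPolyDP(cs,12,True)[:,0]
    for u,v in q:
        r=np.array([(u-d["cx"])/d["fx"],(v-d["cy"])/d["fy"],1]); T=d["cam_to_world"]; r=T[:3,:3]@r;o=T[:3,3]
        s=((c0-o)@nn)/(r@nn); print(" corner",u,v,o+s*r)
    dark=cv2.erode(mask,np.ones((5,5)))>0
    dark&=(f.max(-1)<60)
    nl,lab,st,ce=cv2.connectedComponentsWithStats(dark.astype(np.uint8))
    for i in range(1,nl):
        if st[i,4]>40: print(" dark",ce[i],st[i,4],C[lab==i].mean(0),np.median(C[lab==i],0))
    R=C[red]; print(" red",len(R),R[R[:,2]>np.percentile(R[:,2],70)].mean(0),R[:,2].max())
E
```

```text
top pad [531.8  55.5 300.9]
top knob [722.4 159.6 363.5]
top piv [654.8 120.5 289.5]
top flask [463.5 -99.7 198.5]
top keeper [480.3 194.6 170.9]
top tub [644.2 443.3   2.6]
top mug [803.2 378.6   6.9]
top rest [623.6  58.7 272.7]
top normal [ 0.5 -0.2  0.8] tilt 0.6032702402002075 c0 [647.3 128.8 254.4] 6240
 corner 194 165 [620.2 317.6 319.5]
 corner 313 216 [510.9  55.4 323.3]
 corner 342 206 [535.3  -9.7 291.2]
 corner 368 142 [710.  -85.5 160. ]
 corner 239 103 [801.1 245.8 185.4]
 red 222 [721.8 158.9 376.5] 1273.7480584072227
scene pad [533.4  52.4 299.4]
scene knob [723.3 153.  360.4]
scene flask [ 463.2 -107.6  198.6]
scene keeper [477.2 192.9 169.2]
scene normal [ 0.5 -0.2  0.8] tilt 0.5911826471492766 c0 [642.7 127.2 256.2] 4466
 corner 242 116 [611.  319.9 320.6]
 corner 320 209 [517.4   0.6 306.1]
 corner 380 184 [715.4 -85.5 161.4]
 corner 305 107 [788.1 238.3 190.1]
 dark [324.5 170.5] 51 [622.3  56.3 271. ] [621.4  55.5 270.8]
 dark [306.2 192.5] 92 [535.7  56.3 299.4] [535.7  56.4 299.4]
 red 190 [713.3 149.7 372.7] 1285.515600379874
```

```bash
cat >> h.py <<'E'
def B(p,r,y,h):
    x0,y0,a,t=p; bx=150-r*np.cos(t)+h*np.sin(t); z=140+r*np.sin(t)+h*np.cos(t)
    return np.array([x0+np.cos(a)*bx-np.sin(a)*y, y0+np.sin(a)*bx+np.cos(a)*y, z])
def BX(p,bx,by,z):
    x0,y0,a,t=p
    return np.array([x0+np.cos(a)*bx-np.sin(a)*by, y0+np.sin(a)*bx+np.cos(a)*by, z])
E
python3 - <<'E'
from h import *
from scipy.optimize import least_squares
np.set_printoptions(precision=1,suppress=True)
obs=[((262,-110,31.5),(532,55.5,300.9)),((262,-110,31.5),(535.7,56.3,299.4)),((170,-70,50),(622.8,57.5,272)),((170,63.1,145.1),(720,156,351))]
kk=[(480,194.6,171),(477,193,169)]
def res(p): return np.concatenate([B(p,*a)-b for a,b in obs]+[(BX(p,-175,0,171)-k) for k in kk])
s=least_squares(res,[630,130,-.4,.53],loss="soft_l1",x_scale=[10,10,.1,.1]); p=s.x; print(np.round(p,4)); print(res(p).reshape(-1,3))
d=np.load("top0.npz")
# check with lid plane & corners projection
im=d["frame"][:,:,::-1].copy(); T=np.linalg.inv(d["cam_to_world"])
im=cv2.resize(im,None,fx=2,fy=2)
for q in [B(p,r,y,30) for r in(0,300) for y in(-170,170)]+[B(p,262,-110,31.5),B(p,170,63.1,145.1),B(p,170,0,55)]+[BX(p,x,y,140) for x in(-150,150) for y in(-170,170)]:
    c=T@np.append(q,1); u=c[0]/c[2]*d["fx"]+d["cx"]; v=c[1]/c[2]*d["fy"]+d["cy"]; cv2.circle(im,(int(2*u+1),int(2*v+1)),4,(0,255,0),1)
cv2.imwrite("pics/fit0.png",im[100:560,250:900])
np.save("p.npy",p)
E
```

```text
[634.2 130.1  -0.4   0.5]
[[ 1.4 -0.5 -2. ]
 [-2.3 -1.3 -0.5]
 [ 8.1 -2.8 -3.3]
 [ 9.4  0.2 -0.1]
 [-5.2  7.9  0. ]
 [-2.2  9.5  2. ]]
```

View pics/fit0.png

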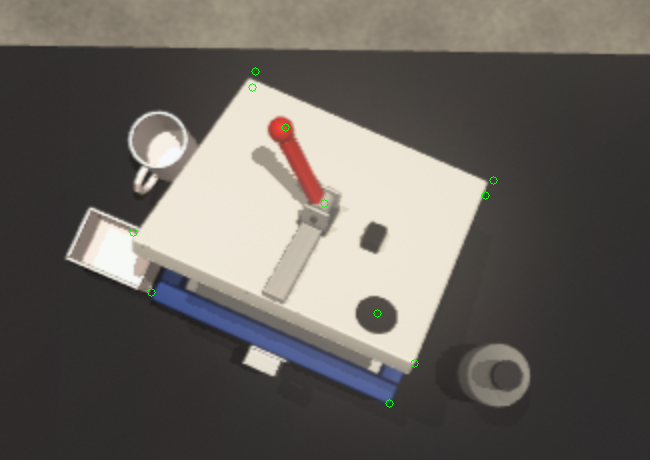

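Run:
```python
from h import *
from scipy.optimize import least_squares
np.set_printoptions(precision=1,suppress=True)
d=np.load("top0.npz");T=np.linalg.inv(d["cam_to_world"])
def pr(q):
    c=T@np.append(q,1); return np.array([c[0]/c[2]*d["fx"]+d["cx"],c[1]/c[2]*d["fy"]+d["cy"]])
O=[((0,170,30),(250,79)),((0,-170,30),(489,182)),((300,-170,30),(412,361)),((300,170,30),(133,242)),((262,-110,31.5),(376.5,314.5)),((170,63.1,145.1),(281,128)),((170,-70,50),(376,231))]
def res(p): return np.concatenate([pr(B(p,*a))-(np.array([(b[0]+250)/2,(b[1]+100)/2])-.25) for a,b in O]+[[.3*(B(p,262,-110,31.5)[2]-300)]])
s=least_squares(res,np.load("p.npy"),x_scale=[10,10,.1,.1],loss="soft_l1"); p=s.x
print(np.round(p,4)); print(res(p)); np.save("p.npy",p)
q=p.copy();q[3]=0
print("keeper",BX(p,-175,0,171)); print("pad",B(p,262,-110,31.5),"shut",B(q,262,-110,31.5)); print("knob",B(p,170,63.1,145.1),"shut",B(q,170,63.1,145.1)); print("pivot shut",B(q,170,0,55))
```

```text
[628.7 133.2  -0.4   0.5]
[-0.8 -1.5  0.1 -0.7  1.6  1.4 -1.1 -1.8  0.2 -0.   0.1  0.9 -0.   0.7
  0.6]
keeper [467.8 202.  171. ]
pad [531.8  55.  301.9] shut [482.5  76.1 171.5]
knob [726.2 160.1 351.9] shut [635.2 199.  285.1]
pivot shut [610.3 141.  195. ]
```

```bash
cat >> h.py <<'E'
from scipy.spatial.transform import Rotation as Ro
def plan(tgt,yaw=None,n=5,step=38,ang=.11):
    from workcell import ctrl
    o=ctrl.get_obs(); p=np.array(o["ee_pos"]); R=Ro.from_rotvec(o["orientation"])
    if yaw is None: yaw=YAW
    T=Ro.from_euler("z",yaw)*Ro.from_matrix(np.diag([1,-1,-1.]))
    print("t",round(o["t"],2),"pos",p.round(1),"yaw",round(np.arctan2(*R.as_matrix()[[1,0],0]),3),"tilt",np.round(R.as_matrix()[:2,2],3),"F",np.round(o["ft_force"],1),"w",round(o["width"],1),"q",np.round(o["qpos"],2))
    rows=[]
    for _ in range(n):
        # force turning the positive way about world z while far
        e=(R.inv()*T).as_rotvec(); m=np.linalg.norm(e); e=e*min(1,ang/max(m,1e-9))
        d=np.array(tgt)-p; m=np.linalg.norm(d); d=d*min(1,step/max(m,1e-9))
        rows.append([round(float(x),1) for x in R.inv().apply(d)]+[round(float(x),3) for x in e])
        p=p+d; R=R*Ro.from_rotvec(e)
    print(rows, "left",np.round(np.array(tgt)-p,1))
P=np.load("p.npy"); YAW=P[2]+np.pi
E
python3 - <<'E'
from h import *
print(P,YAW)
plan((215,-587,430))
E
```

```text
[ 6.28729085e+02  1.33167122e+02 -4.04455392e-01  5.41078816e-01] 2.737137261370649
t 0.1 pos [ 214.7 -586.5  222. ] yaw 0.351 tilt [-0.     0.001] F [ 0.2 -0.3 -0.6] w 87.7 q [-1.24  0.42  1.63 -0.    1.09 -0.02]
[[0.0, 0.1, -38.0, -0.0, -0.0, -0.11], [0.0, 0.1, -38.0, -0.0, -0.0, -0.11], [0.0, 0.1, -38.0, -0.0, -0.0, -0.11], [-0.0, 0.1, -38.0, -0.0, -0.0, -0.11], [-0.0, 0.1, -38.0, -0.0, -0.0, -0.11]] left [ 0. -0. 18.]
```

Emit:
move_arm(
  deltas=[
    [0, 0, -38, 0, 0, -0.11],
    [0, 0, -38, 0, 0, -0.11],
    [0, 0, -38, 0, 0, -0.11],
    [0, 0, -38, 0, 0, -0.11],
    [0, 0, -38, 0, 0, -0.11],
  ],
  hand=1,
)

```text
t: 0.52
ee_pos: [212.9, -581.4, 405.1]
orientation: [-2.788, -1.385, -0.006]
ft_force: [0.4, -1.7, 0.2]
width: 57.8
```

```bash
python3 -c "
from h import *
plan((525,45,420))"
```

```text
t 0.52 pos [ 212.9 -581.4  405.1] yaw 0.922 tilt [-0.009  0.027] F [ 0.4 -1.7  0.2] w 57.8 q [-1.24  0.28  1.42 -0.    1.47 -0.59]
[[37.3, -7.1, -0.0, -0.0, -0.002, -0.11], [37.9, -2.9, -0.1, -0.0, -0.002, -0.11], [38.0, 1.3, -0.2, -0.0, -0.002, -0.11], [37.6, 5.4, -0.3, -0.0, -0.002, -0.11], [36.8, 9.5, -0.3, -0.0, -0.002, -0.11]] left [227.4 456.4  10.8]
```

Emit:
move_arm(
  deltas=[
    [37, -7, 0, 0, 0, -0.11],
    [38, -3, 0, 0, 0, -0.11],
    [38, 1, 0, 0, 0, -0.11],
    [37.5, 5.5, 0, 0, 0, -0.11],
    [37, 9.5, 0, 0, 0, -0.11],
  ],
)

```text
t: 0.93
ee_pos: [296.3, -413.9, 417.0]
orientation: [-2.301, -2.125, -0.007]
ft_force: [1.3, 0.1, 0.1]
width: 24.8
```

```bash
python3 -c "
from h import *
plan((525,45,420))"
```

```text
t 0.93 pos [ 296.3 -413.9  417. ] yaw 1.491 tilt [-0.003  0.01 ] F [1.3 0.1 0.1] w 24.8 q [-0.97  0.08  1.64  0.    1.43 -0.9 ]
[[35.3, 14.2, 0.1, 0.0, -0.001, -0.11], [33.5, 18.0, 0.0, 0.0, -0.001, -0.11], [31.3, 21.5, -0.0, 0.0, -0.001, -0.11], [28.7, 24.8, -0.0, 0.0, -0.001, -0.11], [25.8, 27.9, -0.1, 0.0, -0.001, -0.11]] left [144.  288.8   1.9]
```

Emit:
move_arm(
  deltas=[
    [35, 14, 0, 0, 0, -0.11],
    [33.5, 18, 0, 0, 0, -0.11],
    [31, 21.5, 0, 0, 0, -0.11],
    [28.5, 25, 0, 0, 0, -0.11],
    [26, 28, 0, 0, 0, -0.11],
  ],
)

```text
t: 1.35
ee_pos: [380.2, -234.0, 417.5]
orientation: [-1.603, -2.691, -0.012]
ft_force: [1.3, -1.2, 0.5]
width: 0.3
```

```bash
python3 -c "
from h import *
plan((525,45,420))"
```

```text
t 1.35 pos [ 380.2 -234.   417.5] yaw 2.067 tilt [-0.004  0.011] F [ 1.3 -1.2  0.5] w 0.3 q [-0.58 -0.03  1.75  0.01  1.43 -1.08]
[[21.3, 31.5, 0.0, 0.001, -0.002, -0.11], [17.7, 33.6, -0.1, 0.001, -0.002, -0.11], [13.9, 35.4, -0.1, 0.001, -0.002, -0.11], [10.0, 36.7, -0.2, 0.001, -0.002, -0.11], [5.9, 37.5, -0.2, 0.001, -0.002, -0.11]] left [ 57.3 110.4   1. ]
```

Emit:
move_arm(
  deltas=[
    [21.5, 31.5, 0, 0, 0, -0.11],
    [17.5, 33.5, 0, 0, 0, -0.11],
    [14, 35.5, 0, 0, 0, -0.11],
    [10, 36.5, 0, 0, 0, -0.11],
    [6, 37.5, 0, 0, 0, -0.11],
  ],
)

```text
t: 1.77
ee_pos: [466.3, -54.6, 418.6]
orientation: [-0.77, -3.039, -0.015]
ft_force: [0.5, -0.0, 0.2]
width: 0.8
```

```bash
python3 -c "
from h import *
plan((529,55,380))"
```

```text
t 1.77 pos [466.3 -54.6 418.6] yaw 2.645 tilt [-0.004  0.011] F [ 0.5 -0.   0.2] w 0.8 q [-0.15  0.    1.71  0.01  1.43 -1.22]
[[-0.9, 36.2, 11.4, 0.008, -0.009, -0.092], [-4.2, 36.1, 11.1, 0.0, 0.0, 0.0], [-4.2, 36.1, 11.1, -0.0, 0.0, -0.0], [-2.0, 17.1, 5.3, -0.0, 0.0, -0.0], [0.0, 0.0, 0.0, -0.0, -0.0, -0.0]] left [0. 0. 0.]
```

Emit:
move_arm(
  deltas=[
    [-1, 36, 8, 0.008, -0.009, -0.092],
    [-4, 36, 8, 0, 0, 0],
    [-4, 36, 8, 0, 0, 0],
    [-2, 17, 5, 0, 0, 0],
    [0, 0, 3, 0, 0, 0],
  ],
)

```text
t: 2.18
ee_pos: [531.1, 67.5, 385.3]
orientation: [0.602, 3.082, 0.001]
ft_force: [-0.2, -0.3, -0.8]
width: 0.5
```

```bash
python3 -c "
from h import *
plan((529,55,312),step=20)
from workcell import eyes
d=eyes.get_image('top');cv2.imwrite('pics/top1.png',d['frame'][50:280,130:450,::-1].repeat(2,0).repeat(2,1))
"
```

```text
t 2.18 pos [531.1  67.5 385.3] yaw 2.756 tilt [0.002 0.   ] F [-0.2 -0.3 -0.8] w 0.5 q [ 0.1   0.14  1.64  0.    1.36 -1.08]
[[-0.7, -3.4, 19.7, 0.001, 0.002, 0.019], [-0.8, -3.3, 19.7, -0.0, -0.0, -0.0], [-0.8, -3.3, 19.7, -0.0, 0.0, 0.0], [-0.6, -2.4, 14.2, 0.0, 0.0, 0.0], [0.0, 0.0, 0.0, 0.0, 0.0, 0.0]] left [0. 0. 0.]
```

View pics/top1.png

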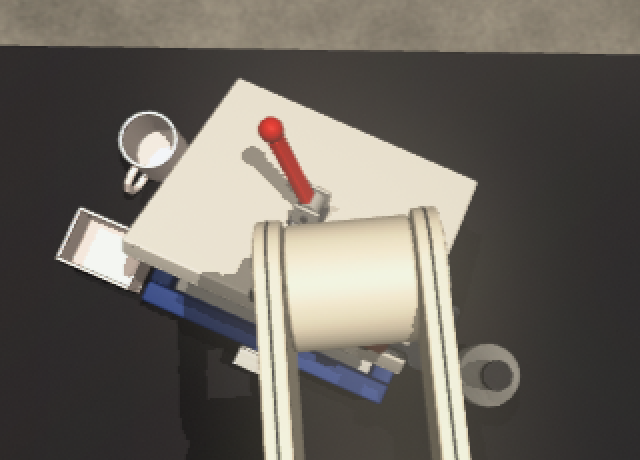

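The image shows the arm over the pad corner. The lever's knob at (271,129), the mug, the tub and the flask haven't moved. Going down onto the pad.

Emit:
move_arm(
  deltas=[
    [-1, -4, 20, 0, 0, 0.019],
    [-1, -4, 19, 0, 0, 0],
    [-1, -3, 15, 0, 0, 0],
    [0, -2, 8, 0, 0, 0],
    [0, 0, 4, 0, 0, 0],
  ],
)

```text
t: 2.65
ee_pos: [526.1, 48.9, 317.5]
orientation: [0.634, 3.075, -0.002]
ft_force: [-0.0, 0.4, -0.1]
width: 0.3
```

```bash
cat >> h.py <<'E'
def arc(th,off=0,lead=2):
    """tcp target for pad at lid angle th; off along box y"""
    p=P.copy();p[3]=th
    return B(p,262,-110,31.5)-np.array([0,0,lead])
E
python3 -c "
from h import *
for t in (.54,.45,.36,.27,.18,.09,0): print(t,arc(t,lead=0))
plan(arc(.5),step=10)
"
```

```text
0.54 [531.63963026  55.07267883 301.72145328]
0.45 [519.05295469  60.46046796 282.32505366]
0.36 [508.11988444  65.14042309 261.77659906]
0.27 [498.92891761  69.07466219 240.24241965]
0.18 [491.5544508   72.23133941 217.89682456]
0.09 [486.05617689  74.58490292 194.92069098]
0 [482.47860183  76.11630173 171.5       ]
t 2.65 pos [526.1  48.9 317.5] yaw 2.735 tilt [ 0.001 -0.002] F [-0.   0.4 -0.1] w 0.3 q [ 0.07  0.18  1.74 -0.    1.22 -1.09]
[[1.3, 2.8, 9.5, -0.001, 0.002, -0.002], [1.3, 2.8, 9.5, -0.0, -0.0, -0.0], [1.0, 2.2, 7.2, 0.0, -0.0, 0.0], [0.0, 0.0, 0.0, 0.0, 0.0, 0.0], [0.0, 0.0, 0.0, 0.0, 0.0, 0.0]] left [0. 0. 0.]
```

Emit:
move_arm(
  deltas=[
    [0, 2, 8, 0, 0, 0],
    [0, 2, 8, 0, 0, 0],
    [1, 1, 5, 0, 0, 0],
    [1.5, 0, 5, 0, 0, 0],
    [2, 0, 5, 0, 0, 0],
  ],
)

```text
t: 3.07
ee_pos: [525.4, 53.8, 287.7]
orientation: [0.638, 3.069, -0.0]
ft_force: [-2.1, 0.4, 2.9]
width: 0.6
```

```bash
python3 -c "
from h import *
plan(arc(.4),step=10)
"
```

```text
t 3.07 pos [525.4  53.8 287.7] yaw 2.732 tilt [ 0.007 -0.002] F [-2.1  0.4  2.9] w 0.6 q [ 0.08  0.2   1.78 -0.    1.15 -1.08]
[[6.3, 1.4, 7.6, 0.001, 0.007, -0.005], [6.3, 1.5, 7.7, -0.0, -0.0, 0.0], [2.7, 0.6, 3.3, -0.0, -0.0, 0.0], [0.0, 0.0, 0.0, 0.0, 0.0, 0.0], [0.0, 0.0, 0.0, 0.0, 0.0, 0.0]] left [0. 0. 0.]
```

Contact at about 3 N. I'll follow the arc down.

Emit:
move_arm(
  deltas=[
    [5, 1, 8, 0, 0.005, 0],
    [5, 1, 8, 0, 0, 0],
    [5, 1, 9, 0, 0, 0],
    [4, 0, 9, 0, 0, 0],
    [4, 0, 9, 0, 0, 0],
  ],
)

```text
t: 3.48
ee_pos: [504.8, 66.5, 241.7]
orientation: [0.636, 3.071, 0.0]
ft_force: [1.5, -2.1, 0.7]
width: 0.5
```

```bash
python3 -c "
from h import *
plan(arc(.2),step=10)
"
```

```text
t 3.48 pos [504.8  66.5 241.7] yaw 2.733 tilt [ 0.005 -0.001] F [ 1.5 -2.1  0.7] w 0.5 q [ 0.11  0.23  1.87 -0.    1.04 -1.05]
[[5.3, -0.0, 8.5, 0.001, 0.005, -0.004], [5.3, 0.0, 8.5, -0.0, -0.0, -0.0], [2.3, 0.0, 3.8, -0.0, -0.0, 0.0], [0.0, 0.0, 0.0, 0.0, -0.0, 0.0], [0.0, 0.0, 0.0, 0.0, -0.0, 0.0]] left [0. 0. 0.]
```

Emit:
move_arm(
  deltas=[
    [4, 0, 9, 0, 0.004, 0],
    [4, 0, 9, 0, 0, 0],
    [3, 0, 9, 0, 0, 0],
    [3, 0, 9, 0, 0, 0],
    [2, 0, 9, 0, 0, 0],
  ],
)

```text
t: 3.9
ee_pos: [488.5, 74.3, 191.3]
orientation: [0.637, 3.075, 0.003]
ft_force: [1.6, -1.0, 2.2]
width: 0.6
```

```bash
python3 -c "
from h import *
plan(arc(.0),step=10)
"
```

```text
t 3.9 pos [488.5  74.3 191.3] yaw 2.733 tilt [0.002 0.002] F [ 1.6 -1.   2.2] w 0.6 q [ 0.13  0.27  1.94  0.    0.92 -1.04]
[[2.7, -0.4, 9.6, 0.002, 0.001, -0.004], [2.7, -0.3, 9.6, -0.0, -0.0, 0.0], [0.7, -0.1, 2.5, 0.0, 0.0, 0.0], [0.0, 0.0, 0.0, 0.0, 0.0, 0.0], [0.0, 0.0, 0.0, 0.0, 0.0, 0.0]] left [0. 0. 0.]
```

Emit:
move_arm(
  deltas=[
    [2, 0, 7, 0, 0, 0],
    [1, 0, 6, 0, 0, 0],
    [0.5, 0, 5, 0, 0, 0],
    [0, 0, 3, 0, 0, 0],
  ],
)

```text
t: 4.23
ee_pos: [484.5, 76.1, 171.2]
orientation: [-0.636, -3.076, -0.002]
ft_force: [-24.4, -4.5, 77.6]
width: 0.6
```

```bash
python3 -c "
from h import *
plan(arc(.0),step=10)
"
```

```text
t 4.23 pos [484.5  76.1 171.2] yaw 2.734 tilt [-0.     0.001] F [-24.4  -4.5  77.6] w 0.6 q [ 0.13  0.3   1.96  0.    0.88 -1.03]
[[1.8, -0.8, 1.7, 0.001, -0.001, -0.003], [0.0, 0.0, 0.0, -0.0, 0.0, -0.0], [0.0, 0.0, 0.0, 0.0, 0.0, -0.0], [0.0, 0.0, 0.0, -0.0, -0.0, -0.0], [0.0, 0.0, 0.0, -0.0, -0.0, -0.0]] left [0. 0. 0.]
```

The lid is shut: the tip is at 171.2 mm with the force rising steeply. Backing off straight up.

Emit:
move_arm(
  deltas=[
    [0, 0, -3, 0, 0, 0],
    [0, 0, -15, 0, 0, 0],
    [0, 0, -35, 0, 0, 0],
    [0, 0, -38, 0, 0, 0],
    [0, 0, -38, 0, 0, 0],
  ],
)

```text
t: 4.65
ee_pos: [478.6, 75.5, 297.4]
orientation: [-0.634, -3.058, 0.006]
ft_force: [1.2, -0.4, -0.9]
width: 0.3
```

Emit:
move_arm(
  deltas=[
    [0, 0, -38, 0, 0, 0],
    [38, 0, -30, 0, 0, 0],
    [38, 0, 0, 0, 0, 0],
    [38, 0, 0, 0, 0, 0],
    [0, 0, 0, 0, 0, 0],
  ],
)

```text
t: 5.07
ee_pos: [381.3, 119.9, 372.0]
orientation: [-0.642, -3.066, -0.004]
ft_force: [0.1, -0.8, -0.0]
width: 0.4
```

Run:
```python
from h import *
from workcell import eyes
np.set_printoptions(precision=1,suppress=True)
plan((400,110,380))
for n in("top","scene"):
    d=eyes.get_image(n); np.savez(n+"2.npz",**d); C=cloud(d); f=d["frame"].astype(int)
    if n=="top": cv2.imwrite('pics/top2.png',d['frame'][50:280,130:450,::-1].repeat(2,0).repeat(2,1))
    else: cv2.imwrite('pics/scene2.png',d['frame'][60:300,180:440,::-1].repeat(2,0).repeat(2,1))
    red=(f[...,0]>120)&(f[...,1]<70)&(f[...,2]<70)&(C[...,2]>180)&(C[...,2]<330)
    red[:, :200]=0
    R=C[red]; R=R[(abs(R[:,0]-620)<90)&(abs(R[:,1]-170)<90)]; print(n,len(R)); 
    if len(R): 
        hi=R[R[:,2]>np.percentile(R[:,2],75)]; print(hi.mean(0),R.max(0),R.min(0))
    w=(f.min(-1)>140)&(abs(C[...,2]-170)<40)&(abs(C[...,0]-560)<200)&(abs(C[...,1]-130)<200)
    L=C[w]; print("lid z",np.median(L,0),np.percentile(L[:,2],[5,25,50,75,95]))
```

```text
t 5.07 pos [381.3 119.9 372. ] yaw 2.729 tilt [-0.  0.] F [ 0.1 -0.8 -0. ] w 0.4 q [ 0.3 -0.1  1.9  0.   1.3 -0.9]
[[-21.0, -1.5, -8.2, 0.001, -0.009, -0.009], [0.0, 0.0, 0.0, -0.0, 0.0, -0.0], [0.0, 0.0, 0.0, -0.0, -0.0, -0.0], [0.0, 0.0, 0.0, 0.0, -0.0, -0.0], [0.0, 0.0, 0.0, -0.0, -0.0, -0.0]] left [0. 0. 0.]
top 96
[636.4 198.  298.1] [646.3 210.5 300.8] [622.3 185.3 268.6]
lid z [618.2 125.  169.7] [166.1 168.2 169.7 171.2 174.3]
scene 156
[633.7 193.8 294.2] [641.9 204.3 299.2] [607.3 142.1 207.2]
lid z [617.8 108.5 168.7] [164.9 167.2 168.7 170.3 173.9]
```

View pics/top2.png

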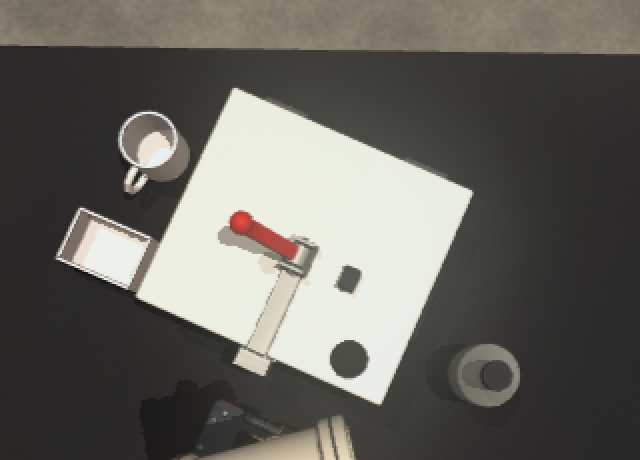

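View pics/scene2.png

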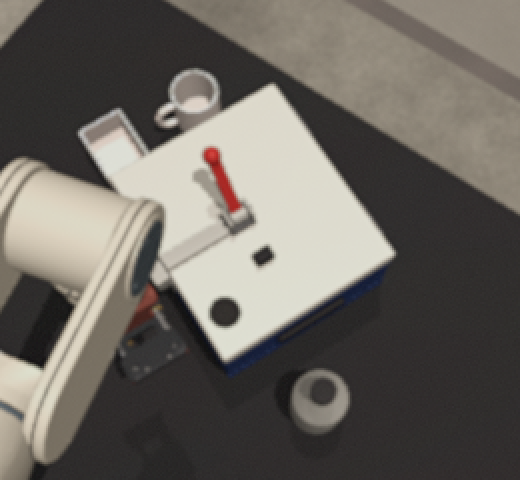

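Lid flat at 169–170 mm, so it's shut. The knob in the top view at (240,222) comes out where predicted, near (635,198,285). The mug, tub and flask haven't moved. Moving to the lever's +y side.

```bash
cat >> h.py <<'E'
def lev(s,z): return BX(P,-20,s,z)
E
python3 - <<'E'
from h import *
d=np.load("top2.npz");C=cloud(d);f=d["frame"].astype(int)
q=C-np.array([P[0],P[1],0]);bx=q[...,0]*np.cos(P[2])+q[...,1]*np.sin(P[2]);by=-q[...,0]*np.sin(P[2])+q[...,1]*np.cos(P[2])
for a,b in((-140,-115),(-60,-40),(40,60),(120,145)):
    m=(bx>a)&(bx<b)&(by>-160)&(by<-135); m2=(bx>a)&(bx<b)&(by<160)&(by>100)
    print(a,np.median(C[m][:,2]),np.median(C[m2][:,2]))
plan(lev(118,375),step=40)
E
```

```text
-140 169.37269653448072 169.73910670632517
-60 169.50024951191529 169.6420566611173
40 169.00532228989755 169.4009421884266
120 169.91094860438227 169.40876445849267
t 5.17 pos [384.8 119.1 371.9] yaw 2.729 tilt [-0.006  0.004] F [0.1 0.4 0.4] w 0.5 q [ 0.27 -0.09  1.9   0.01  1.33 -0.89]
[[-26.1, 30.3, -0.6, 0.001, -0.007, -0.008], [-26.3, 30.1, -0.4, -0.0, 0.0, -0.0], [-26.3, 30.1, -0.4, -0.0, -0.0, -0.0], [-26.3, 30.1, -0.4, 0.0, -0.0, -0.0], [-26.3, 30.1, -0.4, -0.0, -0.0, -0.0]] left [91.6 43.9  1.1]
```

Lid slope is zero, so it's fully shut.

Emit:
move_arm(
  deltas=[
    [-26, 30, 0, 0, -0.007, -0.008],
    [-26, 30, -1, 0, 0, 0],
    [-26, 30, -1, 0, 0, 0],
    [-26, 30, -1, 0, 0, 0],
    [-26, 30, -1, 0, 0, 0],
  ],
)

```text
t: 5.58
ee_pos: [567.9, 204.3, 372.8]
orientation: [-0.635, -3.075, 0.003]
ft_force: [0.4, -0.1, 0.7]
width: 0.4
```

```bash
python3 -c "
from h import *
plan(lev(118,375),step=35)"
```

```text
t 5.58 pos [567.9 204.3 372.8] yaw 2.735 tilt [-0.002 -0.002] F [ 0.4 -0.1  0.7] w 0.4 q [ 0.33  0.26  1.51 -0.    1.37 -0.84]
[[-22.4, 26.9, -0.8, -0.002, -0.001, -0.002], [-22.4, 26.9, -0.8, 0.0, 0.0, 0.0], [-19.1, 22.8, -0.7, -0.0, 0.0, -0.0], [0.0, 0.0, 0.0, -0.0, -0.0, -0.0], [0.0, 0.0, 0.0, -0.0, -0.0, -0.0]] left [0. 0. 0.]
```

Emit:
move_arm(
  deltas=[
    [-22.5, 27, 0, 0, 0, 0],
    [-22.5, 27, 0, 0, 0, 0],
    [-15, 18, 0, 0, 0, 0],
    [-3, 4, 0, 0, 0, 0],
    [0, 0, 0, 0, 0, 0],
  ],
)

```text
t: 6.0
ee_pos: [670.6, 250.6, 360.1]
orientation: [-0.638, -3.067, 0.01]
ft_force: [-0.3, -0.4, 0.0]
width: 0.4
```

```bash
python3 -c "
from h import *
plan(lev(118,265),step=30)"
```

```text
t 6.0 pos [670.6 250.6 360.1] yaw 2.732 tilt [-0.01  -0.005] F [-0.3 -0.4  0. ] w 0.4 q [ 0.34  0.46  1.26 -0.    1.44 -0.82]
[[3.6, -1.8, 29.7, -0.008, -0.007, -0.006], [3.8, -2.0, 29.7, 0.0, 0.0, 0.0], [3.8, -2.0, 29.7, -0.0, 0.0, -0.0], [0.8, -0.4, 6.0, -0.0, -0.0, -0.0], [0.0, 0.0, 0.0, -0.0, -0.0, -0.0]] left [0. 0. 0.]
```

Emit:
move_arm(
  deltas=[
    [4, -2, 28, -0.008, -0.007, -0.006],
    [4, -2, 28, 0, 0, 0],
    [4, -2, 23, 0, 0, 0],
    [1, 0, 8, 0, 0, 0],
    [0, 0, 0, 0, 0, 0],
  ],
)

```text
t: 6.42
ee_pos: [654.5, 245.6, 267.3]
orientation: [-0.634, -3.074, 0.004]
ft_force: [0.8, -0.8, -0.2]
width: 0.8
```

```bash
python3 -c "
from h import *
plan(lev(85,266),step=8)"
```

```text
t 6.42 pos [654.5 245.6 267.3] yaw 2.735 tilt [-0.003 -0.002] F [ 0.8 -0.8 -0.2] w 0.8 q [ 0.34  0.49  1.41 -0.    1.24 -0.82]
[[-0.2, -8.0, 0.4, -0.003, -0.002, -0.002], [-0.2, -8.0, 0.4, 0.0, 0.0, -0.0], [-0.2, -8.0, 0.4, -0.0, 0.0, -0.0], [-0.1, -4.5, 0.2, -0.0, -0.0, -0.0], [0.0, 0.0, 0.0, -0.0, -0.0, -0.0]] left [0. 0. 0.]
```

Push toward tool −y, which is box −y.

Emit:
move_arm(
  deltas=[
    [0, -8, 0.5, 0, 0, 0],
    [0, -8, 0.5, 0, 0, 0],
    [0, -8, 0, 0, 0, 0],
    [0, -8, 0, 0, 0, 0],
    [0, -8, 0, 0, 0, 0],
  ],
)

```text
t: 6.83
ee_pos: [642.1, 209.9, 275.0]
orientation: [0.632, 3.068, 0.017]
ft_force: [0.4, 7.2, 6.6]
width: 0.6
```

```bash
python3 -c "
from h import *
plan(lev(0,266),step=10)"
```

```text
t 6.83 pos [642.1 209.9 275. ] yaw 2.735 tilt [0.012 0.009] F [0.4 7.2 6.6] w 0.6 q [ 0.3   0.44  1.47  0.01  1.21 -0.87]
[[0.3, -9.9, 1.1, 0.012, 0.007, -0.002], [0.3, -9.9, 1.2, -0.0, -0.0, -0.0], [0.3, -9.9, 1.2, 0.0, 0.0, 0.0], [0.3, -9.9, 1.2, -0.0, 0.0, 0.0], [0.3, -9.9, 1.2, 0.0, 0.0, 0.0]] left [-11.  -23.8  -3.1]
```

Emit:
move_arm(
  deltas=[
    [0, -10, 1, 0.012, 0.007, 0],
    [0, -10, 1, 0, 0, 0],
    [0, -10, 1, 0, 0, 0],
    [0, -10, 1, 0, 0, 0],
    [0, -10, 1, 0, 0, 0],
  ],
)

```text
t: 7.25
ee_pos: [628.3, 165.2, 283.6]
orientation: [0.629, 3.054, 0.03]
ft_force: [1.7, 2.3, 1.6]
width: 0.0
```

```bash
python3 -c "
from h import *
plan(lev(-40,268),step=10)"
```

```text
t 7.25 pos [628.3 165.2 283.6] yaw 2.735 tilt [0.027 0.014] F [1.7 2.3 1.6] w 0.0 q [ 0.24  0.39  1.54  0.01  1.19 -0.93]
[[1.0, -9.8, 1.9, 0.024, 0.019, -0.002], [1.0, -9.7, 2.2, 0.0, 0.0, 0.0], [1.0, -9.7, 2.2, -0.0, -0.0, 0.0], [1.0, -9.7, 2.2, 0.0, 0.0, 0.0], [1.0, -9.7, 2.2, -0.0, -0.0, 0.0]] left [-10.1 -18.3  -4.7]
```

Emit:
move_arm(
  deltas=[
    [2, -10, 3, 0.024, 0.019, 0],
    [2, -10, 4, 0, 0, 0],
    [2, -10, 4, 0, 0, 0],
    [1, -10, 3, 0, 0, 0],
    [1, -10, 2, 0, 0, 0],
  ],
)

```text
t: 7.67
ee_pos: [597.7, 115.9, 265.6]
orientation: [-0.634, -3.074, 0.008]
ft_force: [0.5, -0.0, -0.2]
width: 0.4
```

```bash
python3 -c "
from h import *
plan(lev(-40,268),step=10)"
```

```text
t 7.67 pos [597.7 115.9 265.6] yaw 2.734 tilt [-0.004 -0.004] F [ 0.5 -0.  -0.2] w 0.4 q [ 0.17  0.36  1.63 -0.    1.16 -0.99]
[[-1.4, -9.7, -1.9, -0.005, -0.002, -0.003], [-0.3, -2.2, -0.5, 0.0, 0.0, -0.0], [0.0, 0.0, 0.0, -0.0, -0.0, -0.0], [0.0, 0.0, 0.0, -0.0, -0.0, -0.0], [0.0, 0.0, 0.0, -0.0, -0.0, -0.0]] left [0. 0. 0.]
```

Force has dropped to zero at s = −28 mm, so the lever has snapped over. Retract up and check.

Emit:
move_arm(
  deltas=[
    [0, 2, -25, 0, 0, 0],
    [0, 0, -35, 0, 0, 0],
    [0, 0, -38, 0, 0, 0],
    [25, 25, -20, 0, 0, 0],
    [30, 25, 0, 0, 0, 0],
  ],
)

```text
t: 8.08
ee_pos: [563.2, 175.2, 378.9]
orientation: [-0.648, -3.052, 0.025]
ft_force: [-0.4, 0.5, -0.2]
width: 0.4
```

Emit:
move_arm(
  deltas=[
    [38, 0, 0, 0, 0, 0],
    [38, 0, 0, 0, 0, 0],
    [38, 0, 0, 0, 0, 0],
    [38, 0, 0, 0, 0, 0],
    [25, 0, 0, 0, 0, 0],
  ],
)

```text
t: 8.5
ee_pos: [393.8, 247.1, 378.6]
orientation: [-0.65, -3.047, 0.032]
ft_force: [-0.3, 1.4, -0.2]
width: 0.6
```

Run:
```python
from h import *
from workcell import eyes
np.set_printoptions(precision=1,suppress=True)
plan((400,110,380))
for n in("top","scene"):
    d=eyes.get_image(n); np.savez(n+"3.npz",**d); C=cloud(d); f=d["frame"].astype(int)
    if n=="top": cv2.imwrite('pics/top3.png',d['frame'][50:280,130:450,::-1].repeat(2,0).repeat(2,1))
    else: cv2.imwrite('pics/scene3.png',d['frame'][60:300,180:440,::-1].repeat(2,0).repeat(2,1))
    q=C-np.array([P[0],P[1],0]);bx=q[...,0]*np.cos(P[2])+q[...,1]*np.sin(P[2]);by=-q[...,0]*np.sin(P[2])+q[...,1]*np.cos(P[2])
    red=(f[...,0]>110)&(f[...,1]<70)&(f[...,2]<70)&(abs(bx)<140)&(abs(by)<160)
    print(n,red.sum(),"bx",np.percentile(bx[red],[2,98]),"by",np.percentile(by[red],[2,50,98]),"z",np.percentile(C[red][:,2],[2,50,98]))
    for a,b in((-140,-115),(-60,-40),(40,60),(120,145)):
        m=(bx>a)&(bx<b)&(by>-160)&(by<-135)&(C[...,2]<250); m2=(bx>a)&(bx<b)&(by<160)&(by>100)&(C[...,2]<250)
        print(a,np.median(C[m][:,2]),np.median(C[m2][:,2]))
```

```text
t 8.5 pos [393.8 247.1 378.6] yaw 2.721 tilt [-0. -0.] F [-0.3  1.4 -0.2] w 0.6 q [ 0.5  0.   1.8  0.   1.4 -0.6]
[[-17.1, -34.0, 0.1, -0.025, -0.021, -0.016], [-16.5, -34.2, -0.4, -0.0, -0.0, -0.0], [-16.5, -34.2, -0.4, -0.0, -0.0, -0.0], [-10.1, -20.9, -0.2, -0.0, -0.0, -0.0], [0.0, 0.0, 0.0, -0.0, -0.0, -0.0]] left [0. 0. 0.]Traceback (most recent call last):
  File "<stdin>", line 11, in <module>
    return _quantile_unchecked(
        a, q, axis, out, overwrite_input, method, keepdims, weights)
    return _ureduce(a,
                    func=_quantile_ureduce_func,
    ...<5 lines>...
                    overwrite_input=overwrite_input,
                    method=method)
    r = func(a, **kwargs)
    result = _quantile(arr,
                       quantiles=q,
    ...<2 lines>...
                       out=out,
                       weights=wgt)
    slices_having_nans = np.isnan(arr[-1, ...])
                                  ~~~^^^^^^^^^
IndexError: index -1 is out of bounds for axis 0 with size 0
```

View pics/top3.png

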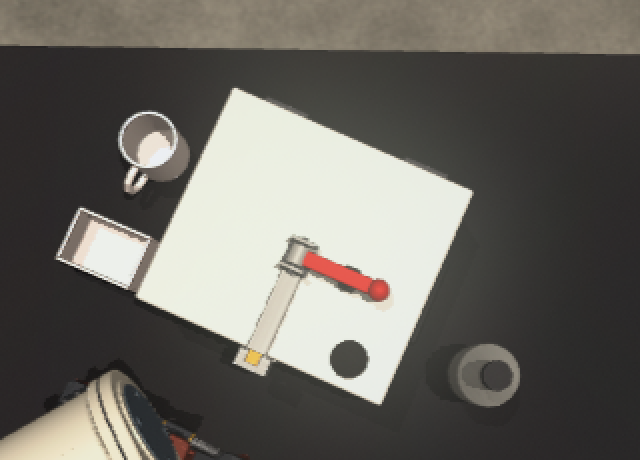

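In the top view the lever lies across to the −y side with its knob at (379,290), over its rest. The brass bolt shows in the keeper at (253,357). Checking that it sits at its stop.

Run:
```python
from h import *
from workcell import eyes,ctrl
np.set_printoptions(precision=1,suppress=True)
d=eyes.get_image("top"); C=cloud(d); f=d["frame"].astype(int)
q=C-np.array([P[0],P[1],0]);bx=q[...,0]*np.cos(P[2])+q[...,1]*np.sin(P[2]);by=-q[...,0]*np.sin(P[2])+q[...,1]*np.cos(P[2])
red=(f[...,0]>110)&(f[...,1]<110)&(f[...,2]<110)&(abs(bx)<140)&(abs(by)<160)
r=C[red];k=by[red]<np.percentile(by[red],15);print(red.sum(),"knob",bx[red][k].mean(),by[red][k].mean(),r[k][:,2].max(), "expect y -109.6, top z",195+110*np.cos(2.1-.61)+14)
for a,b in((-140,-115),(-60,-40),(40,60),(120,145)):
    m=(bx>a)&(bx<b)&(by>-160)&(by<-135); m2=(bx>a)&(bx<b)&(by<160)&(by>100)
    print(a,np.median(C[m][:,2]),np.median(C[m2][:,2]))
o=np.load("top2.npz")["frame"].astype(int); 
for nm,(u0,v0,u1,v1) in dict(mug=(185,100,226,150),tub=(155,150,200,197),flask=(348,215,395,258)).items(): print(nm,abs(f-o)[v0:v1,u0:u1].mean())
print(ctrl.get_obs()["t"])
```

```text
385 knob -28.63281125877424 -114.04374226895197 1273.7480584072227 expect y -109.6, top z 217.87792933002805
-140 169.56635884909292 169.84383623091048
-60 169.33132945415127 169.39364545926605
40 169.51414772681358 169.70066312216204
120 169.42309257033276 169.40248529983683
mug 0.44650406504065043
tub 0.35650118203309694
flask 0.912914398812469
8.6
```

```bash
python3 -c "
from workcell import ctrl
print(ctrl.close_job())"
```

```text
the job is handed in; nothing more can be done
None
```

The meal box is shut and locked, and I handed the job in at 8.6 s. I pushed the lid down at its pad with the closed fingers until it was shut. Then I pushed the lever's knob from the +y side past its dead point, and it snapped across. The arm then drew back clear of everything.

- **Lid:** its top measures 169–170 mm with no slope, both before and after the lever push.
- **Lever:** it lies flat to the −y side, with the knob at about −114 mm in box y (about −110 expected at the stop). The brass bolt shows in the keeper.
- **Bystanders:** the flask, mug and tub look the same in the top view as they did before the lever push. I compared them by eye with the earlier pictures, and they had not moved then either.
- **Highest force:** the last bit of lid pushing gave a brief wrist force of about 80 N as the lid met its stop, below the 120 N limit.
- **Checks that fell short:** the knob's height reading was spoiled by invalid depth pixels, so the locked state rests on its sideways position and the visible bolt. The last scene-camera check never ran because its script stopped with an error, so the final checks use the top camera only.

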